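# Load a die plate into a spring-fed plate feeder

### The arm

A 6-joint arm with a two-finger parallel gripper is mounted at the origin on the work surface; the furniture and walls round the work are solid. World frame = base frame: x ahead of the robot, y to its left, z up, the work surface at z = 0. Lengths are in m, angles in rad, forces in N, time in s.
With the tool pointing down it reaches from about 0.35 to 0.85 m from the base axis. Payload 8.1 kg.
Tool frame: the origin (TCP) lies at the very end of the fingers, on their centre line; the grasp point (between the pads) lies 19 mm behind it; z points along the fingers, x is the direction in which the jaws open and shut, and the axes are right-handed (so a half turn about z gives the same grasp; the last joint's range is limited). The gripper opens to 85 mm and grips with 20 to 120 N. Pads are 22 mm wide; open, the fingers measure 114 mm over their backs; the gripper's body (76 mm by 85 mm) begins 54 mm behind the grasp point. The pads swing forward as they close: fully open they stand 13 mm farther back than shut.
Start: joints at [-1.234, 0.13, 1.488, -0, 1.523, -0.085], TCP at [0.246, -0.547, 0.231] pointing down, gripper open.
Joint ranges: [-2.96, 2.96], [-0.89, 2.26], [0.02, 2.5], [-1.34, 4.48], [0, 2.73], [-2.66, 2.66]. Speed limits (rad/s): [2.39, 2.39, 2.79, 3.14, 3.14, 3.14].

### API

Orientations are given as [roll, pitch, yaw] about the fixed x, y, z axes, in that order (R = Rz(yaw) Ry(pitch) Rx(roll)).
In Python, from plant import ctrl gives the robot as it stands. The module is installed in compiled form; this text tells all that it offers.
- The arm moves only by the tool jog_arm, never from a script. Its argument "rows" is a list of rows, each a list of 6 numbers: the shift along the tool's x, y, z in mm, then the turn, a rotation vector about the tool's x, y, z in rad. A call has 1 to 20 rows; each row shifts and turns the commanded pose from where the row before left it, along the tool's axes as they then stand; what a row does not reach is not made up. A row lasts 1/12 s, in which the tool goes at most 41.7 mm and 7.16 degrees, less where a joint would pass 70% of its speed; a pose out of reach is approached as far as the arm can. A call with a gripper value outside its range is refused whole. "claw" is the opening, from -1 (shut) to 1 (fully open), so that 0 is half open, set as the call begins (left out, the last holds). The fingers move at their own pace and stop on an object; "newtons" is the grip in N (left out, the last holds). Time passes only in rows, so rows that do not move let the fingers close. It gives the time, the measured TCP pose, the force and the opening at its end, in the units of the state.
- ctrl.read_state(): the state, without advancing time (a new reading comes with each control period).
- ctrl.capture(name): name is "scene" or "top" or "wrist"; returns a dict with "img" (420x560x3 uint8, blue, green, red), "depth" (420x560 float32, m along the optical axis (not along the pixel's ray), 0 where there is no reading), "intrinsics" (3x3 intrinsics, pixels), "xyz" and "attitude" of the camera in the world; the wrist camera has in their place "hand_eye" (4x4, takes a point from camera to tool coordinates, whose origin is the TCP and whose axes are the tool frame's). Camera axes: x right, y up, looking along -z (the intrinsics and any distortion apply to the point x, -y, -z); pixel columns grow to the right and rows downward; lengths in m; the calibration is good to about 2 mm. A picture is of the moment at which its call begins: read the wrist's pose just before it.
- ctrl.close_job(): hands the job in, once; it reports no verdict.
Trained networks look in a picture, given as the dict that the camera call returned (one of the last four; its "shot" number tells which), for a name from the list of things; names that differ only in an ending like _2 or _b are one class to them, and where a whole thing is asked for, a point or a joint stands for the part that bears it (a point fixed in the world has none). Each returns a list of dicts, best first, with "p" (0 to 1); they miss things now and then, are a little off and sometimes report something else, mostly with a low value. They report only what shows in the picture. A call takes as long as a camera call. They do not tell look-alikes from the thing itself.
- ctrl.outline_of(thing, picture): "mask" (420x560 bool, what is visible of it) and "rect" ([left, top, right, bottom] in pixels, round what is visible of it).
- ctrl.spot_point(thing, picture): "at" ([column, row] in pixels: a listed point, or the origin of a listed thing).
The state is a dict: "time": time; "joint_positions": joint angles; "qvel": joint speeds; "joint_efforts": joint torques, N m; "tcp_pos": TCP position; "tool_rot": TCP orientation; "wrist_force": force on the tool from outside, world axes, zero at the start; "ft_torque": the same for the moment, N m; "grip_width": opening from 0.0 (shut) to 1.0 (fully open).
Only numpy, scipy, OpenCV 4.12 (cv2) and the standard library are available. Lean on these libraries where they do the work, as an engineer would, in place of code of your own. Each camera call takes 0.05 s, during which the arm holds its last target.

### The job

Load the loose black die plate into the spring-fed feeder, on top of the plate in it: set it in the open front of the channel, press it down to the spring's end, slide it under the yellow lips, past their spring catches, to the rear wall, and let go so that the lips hold both plates flat and square. It takes a firm press, but never more than about 50 N; leave the block, pulley and screwdriver where they are.

Things in the scene. Friction and masses are not known exactly. Their poses are not given: they have to be found in the camera images.
- new_plate: loose black steel die plate flat on the bench, to be loaded: 60 mm along its x, 75 mm along its y, 11 mm thick; origin at the centre of its underside; about 0.2 kg. Slippery in the feeder (friction 0.12), but grips fingers (about 0.6). Same when turned half round. Fingers on its sides cannot follow it down into the channel: release it, then press and drag on its top.
- lower_plate: identical plate (60 x 75 x 11 mm, same axes and origin) already in the feeder, on the red follower, its y axis along the feeder's x, its top pressed up against the lips (feeder z = 85 mm). It must stay in, beneath the new one.
- magazine: aluminium feeder, fixed, 1 to 12 mm above the bench on levelling feet; origin under its base below the centre of a loaded plate, x along the channel to the closed rear, z up. Base 150 x 120 x 8 mm. Side walls x = -68 to +47 mm, 67 mm apart inside, 8 mm thick, tops at z = 88 mm. Rear wall's inner face (stop) at x = 39 mm. Front open above z = 45 mm. A loaded plate's centre is at x = 0 to 2 mm.
- load_point (a point): point at feeder x = -24 mm on the centre line, on top of the lower plate (feeder z = 85 mm): set the new plate's underside centre here, long side along the feeder's x, leading edge then 5.5 mm before the lips and its other end overhanging the lower plate by 23 mm. Press it between feeder x = -25 and +10 mm; farther out than -35 it tips. Axes as the feeder.
- seat (a point): feeder x = 0, y = 0, z = 85 mm: centre of the top face of the uppermost plate when loaded. Axes as the feeder.
- follower (a joint): red spring follower under the plates, m, growing downward: 0 with one plate, 0.011 with two loaded. Past 0.011 the new plate clears the lips; rigid stop at 0.014. Spring 400 N/m, 13 N at 0, also carrying the plates: pressing the new plate to the stop takes 10 to 15 N. Press on to some 20 to 30 N against the stop, or the fingers slip on the plate at the catches instead of dragging it past.
- bored_block: bystander, leave alone: grey bored steel block 43 x 50 x 51 mm; origin at the centre of its underside
- pulley: bystander, leave alone: black toothed pulley, 66 mm across, 26 mm high; origin at the centre of its underside
- driver: bystander, leave alone: short red screwdriver lying on the bench, 101 mm long; origin at the centre of its underside
- lips (a point): on the centre line, level with the lips' undersides (feeder z = 85 mm) and front edges (x = 19 mm). The two yellow lips run to the rear wall, overhang the channel 11 mm each side, 5 mm thick. In each a sprung steel ball (12 mm, x = 27, y = +-28 mm) hangs 5 mm below the lip and yields upward; pushing a plate past both takes about 8 N. Their dark housings (14 mm wide) reach z = 112 mm.
Things that resemble listed ones, but are neither listed nor needed, are in the scene too. Leave any pink look-alike of the new_plate alone.

How it is judged:
At the end, for the whole second after the job is handed in: Both plates at rest in the feeder, one on the other: centres within 5 mm of the loaded position along the channel and 10 mm across it, long side along it within 0.12 rad, flat within 0.08 rad; new plate's top within 3 mm of the lips' undersides, lower plate 11 mm below (within 3 mm) (x of new_plate in the frame of magazine between -0.005 and 0.005 m and y of new_plate in the frame of magazine between -0.01 and 0.01 m and z of new_plate in the frame of magazine between 0.071 and 0.077 m and angle between the y axis of each of new_plate, lower_plate and the x axis of magazine, either way round below 0.12 rad and angle between each of new_plate, lower_plate's own z axis and vertical below 0.08 rad and linear speed of each of new_plate, lower_plate below 0.02 m/s and x of lower_plate in the frame of magazine between -0.005 and 0.005 m and y of lower_plate in the frame of magazine between -0.01 and 0.01 m and z of lower_plate in the frame of magazine between 0.06 and 0.066 m); the robot touches nothing.
It fails at once if the fingers press on the new plate with more than 60 N while it is pushed down into the feeder (contact force between the fingers and new_plate above 60 N and value of joint follower above 0.006 m).
It fails at once if the bored steel block is moved more than 3 cm (distance of bored_block from where it was at the start of the episode above 0.03 m).
It fails at once if the toothed pulley is moved more than 3 cm (distance of pulley from where it was at the start of the episode above 0.03 m).
It fails at once if the red screwdriver is moved more than 3 cm (distance of driver from where it was at the start of the episode above 0.03 m).
It also fails if it takes over 45 s, if anything falls off the work surface, if the arm or the gripper's body presses on something with over 40 N, if the wrist force passes 120 N, or if a joint passes its speed limit or range.

## Working session

There is one attempt and no reset: what is moved stays moved. The work goes in short steps, Python scripts to look and compute and a tool call to move; the robot and the scene stay as the last step left them, time stands still between calls to the robot, and variables do not carry over. Pictures are saved under pics/ and viewed, and the job is handed in when it is done.

Besides the shell and the picture viewer there is one more tool, called after ">>>" in YAML: its name, and indented under it one key for each argument. jog_arm: Moves the arm, as the interface text tells. Its arguments: {"type":"object","properties":{"rows":{"type":"array"},"claw":{"type":"number"},"newtons":{"type":"number"}},"required":["rows"]}

```bash
mkdir -p pics
cat > h.py <<'E'
import numpy as np, cv2
from plant import ctrl
from scipy.spatial.transform import Rotation as R
def rpy(a): return R.from_euler('xyz',a).as_matrix()
def campose(c,st=None):
    if 'hand_eye' in c:
        T=np.eye(4);T[:3,:3]=rot(st['tool_rot']);T[:3,3]=st['tcp_pos'];return T@np.array(c['hand_eye'])
    T=np.eye(4);T[:3,:3]=rot(c['attitude']);T[:3,3]=c['xyz'];return T
def rot(a):
    a=np.array(a,float)
    return a if a.shape==(3,3) else rpy(a)
def cloud(c,T):
    K=np.array(c['intrinsics']);d=c['depth'];v,u=np.mgrid[:d.shape[0],:d.shape[1]]
    x=(u-K[0,2])/K[0,0]*d;y=(v-K[1,2])/K[1,1]*d
    P=np.stack([x,-y,-d],-1)
    return P@T[:3,:3].T+T[:3,3]
def save(n,im): cv2.imwrite('pics/'+n+'.png',im)
E
python3 - <<'E'
from h import *
s=ctrl.read_state();print(s)
for n in ['scene','top','wrist']:
    c=ctrl.capture(n);save(n+'0',c['img']);print(n,{k:v for k,v in c.items() if k not in('img','depth')})
    for t in ['new_plate','lower_plate','magazine','load_point','seat','lips','bored_block','pulley','driver']:
        print(t,[(np.round(o['at']),round(o['p'],2)) for o in ctrl.spot_point(t,c)])
E
```

```text
{'time': 0.0, 'joint_positions': array([-1.23441413e+00,  1.31151829e-01,  1.48930606e+00, -1.27363638e-06,
        1.52300552e+00, -8.53638537e-02]), 'qvel': array([ 1.29001626e-03,  1.52372279e-03,  9.64059268e-06, -5.25281969e-04,
       -4.32055534e-04, -9.20042565e-04]), 'joint_efforts': array([ 1.91993502e-05, -5.69393992e+01, -5.00558925e+01, -6.19837442e-05,
        1.49103825e-02,  3.26368513e-05]), 'tcp_pos': array([ 0.24546585, -0.5468745 ,  0.23023531]), 'tool_rot': array([-3.14143442e+00,  1.86405495e-03, -1.14905007e+00]), 'wrist_force': array([-0.40348176,  0.13501227, -0.14468791]), 'ft_torque': array([-0.02009261,  0.01553037,  0.02902488]), 'grip_width': 1.001512352642491}
scene {'intrinsics': array([[405.46041032,   0.        , 282.05735987],
       [  0.        , 405.46041032, 214.40257671],
       [  0.        ,   0.        ,   1.        ]]), 'xyz': array([0.2892906 , 0.51340024, 0.69099163]), 'attitude': array([ 0.7709592 , -0.02056971, -2.69343091]), 'shot': 1}
new_plate [(array([315., 232.]), 0.72), (array([291., 281.]), 0.64)]
lower_plate [(array([327., 164.]
[... 1040 characters left out ...]
., 170.]), 0.76)]
driver [(array([214., 184.]), 0.71)]
wrist {'intrinsics': array([[375.89220323,   0.        , 279.53046259],
       [  0.        , 375.89220323, 215.33468242],
       [  0.        ,   0.        ,   1.        ]]), 'hand_eye': array([[ 9.99999919e-01,  3.38095749e-04,  2.16616282e-04,
        -6.40074334e-04],
       [ 3.85704711e-04, -9.58795537e-01, -2.84096762e-01,
        -7.19764346e-02],
       [ 1.11638816e-04,  2.84096823e-01, -9.58795590e-01,
        -1.43268382e-01],
       [ 0.00000000e+00,  0.00000000e+00,  0.00000000e+00,
         1.00000000e+00]]), 'shot': 3}
new_plate []
lower_plate []
magazine []
load_point []
seat []
lips []
bored_block []
pulley []
driver []
```

View pics/scene0.png

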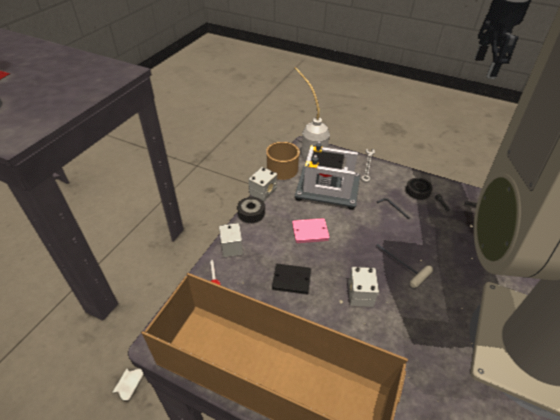

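View pics/top0.png

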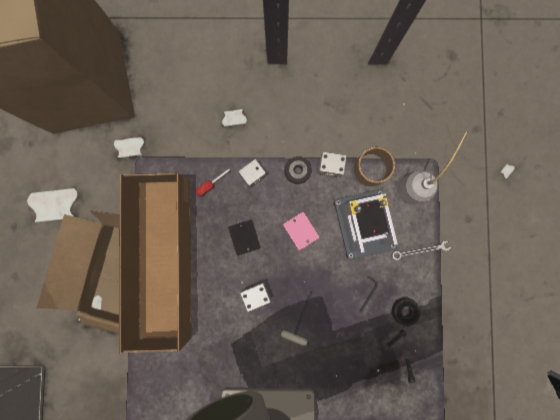

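The scene shows the black plate at scene (292,278) / top (245,238), the pink look-alike at scene (311,230) / top (301,232), and the feeder at top (368,218). The feeder's yellow lips are toward the image top, which is world +x. Candidates for new_plate are black top(245,238), pink top(301,232), and the plate already in the feeder top(371,216). I choose the black one on the bench.

Run:
```python
from h import *
c=ctrl.capture('top');T=campose(c);P=cloud(c,T)
im=c['img']
save('crop1',np.hstack([cv2.resize(im[205:270,215:275],None,fx=6,fy=6),cv2.resize(im[180:265,325:405],(367,390),interpolation=1)]))
for o in ctrl.outline_of('new_plate',c):
    m=o['mask'];print(o['p'],o['rect'],m.sum(),im[m].mean(0))
    Q=P[m];Q=Q[(c['depth'][m]>0)];print(np.median(Q,0))
    q=(Q[abs(Q[:,2]-np.median(Q[:,2]))<.006][:,:2]*1000).astype(np.float32);print(cv2.minAreaRect(q))
for uv in [(225,300),(260,215),(330,270)]: print(uv,P[uv[1],uv[0]])
o=ctrl.outline_of('magazine',c)[0];m=o['mask'];Q=P[m];print(o['rect'])
for lo,hi in [(0.002,.03),(.07,.09),(.083,.105),(.105,.13)]:
    q=Q[(Q[:,2]>lo)&(Q[:,2]<hi)];print(lo,len(q),q.mean(0) if len(q) else '', cv2.minAreaRect((q[:,:2]*1000).astype(np.float32)) if len(q)>5 else '')
print(np.round(P[185:262:4,335:402:4,2]*1000).astype(int))
```

```text
0.85 [286.9, 210.9, 318.7, 249.9] 706 [167.33852691 143.61189802 219.02832861]
[ 0.48754406 -0.07766124  0.01020008]
((487.2181701660156, -77.54496765136719), (73.02743530273438, 60.1889533996582), 32.306434631347656)
0.72 [228.5, 221.9, 259.5, 258.1] 790 [47.74177215 48.50253165 53.07594937]
[0.46954677 0.06088018 0.01002247]
((470.1130676269531, 61.55329132080078), (74.78785705566406, 59.847877502441406), 17.699256896972656)
0.48 [195.9, 169.6, 227.2, 193.8] 215 [ 76.31627907  79.78139535 153.05116279]
[0.59227058 0.15369076 0.01926489]
((604.5875244140625, 141.60678100585938), (20.791549682617188, 89.87391662597656), 41.55623245239258)
(225, 300) [ 3.16686479e-01  1.05593340e-01 -1.95708586e-04]
(260, 215) [0.52417062 0.02292048 0.0011165 ]
(330, 270) [ 0.39122229 -0.14937247 -0.00048813]
[334.5, 188.7, 397.1, 258.3]
0.002 1190 [ 0.49242049 -0.21572567  0.01634242] ((504.96728515625, -230.9586181640625), (149.42514038085938, 119.75987243652344), 13.056554794311523)
0.07 128 [ 0.49483963 -0.22584774  0.08204654] ((502.8155822753906, -228.31561279296875), (113.35327911376953, 76.799
[... 1052 characters left out ...]
 14  17  41  96  86  93  92  93  91  94  93  92  93   3  -3]
 [  0  -3  15 945  38  91  77  94  91  95  93  92  94  94  99  -1  -1]
 [  0  -2  17  15  36  15  96  92  94  93  95  91  30  41  92  -3   1]
 [  0   2  12  15  21  40  96  15  36  52  53  50  51  53 945  98  -1]
 [ -1   1  -1  14  18  58  94  53  18  15  19  15  18  48  76  95  -2]
 [ -4   0  -1  15  16  48  94  12  18  16  13  17  19  15  22  21  -2]
 [ -1   0  -2  15  15  37  87  96  17  15  18  13  18  13  14   0   2]
 [ -2  -1   1  15  19  16  17  17  17  14  15   1   1   2  -1   0   9]
 [  0   0   1   6  13  16  -3  -1  -3  -2  -1   0  -2  -3   0   8   9]
 [  2   0  -3  -1  -3  -3   0  -1  -1   1   0  -4   2  -1   0  -3  -1]]
```

View pics/crop1.png

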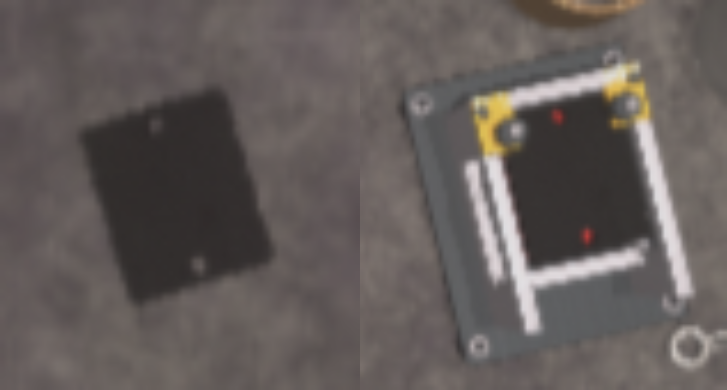

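```bash
cat >> h.py <<'E'
def go(p,yaw,s=None):
    s=s or ctrl.read_state();Rm=rot(s['tool_rot'])
    d=Rm.T@(np.array(p)-s['tcp_pos'])*1000
    t=R.from_matrix(Rm.T@rot([np.pi,0,yaw])).as_rotvec()
    print('tool shift mm',np.round(d,1),'then turn',np.round(t,4),'t',s['time'])
E
python3 - <<'E'
from h import *
go([.468,.06,.20],np.deg2rad(17.7-90))
E
```

```text
tool shift mm [-463.1 -451.5   31.3] then turn [-0.      0.      0.1129] t 1.65
```

>>> jog_arm:
  rows:
    - [-12,-12,1,0,0,0]
    - [-25,-24.4,1.7,0,0,0]
    - [-25,-24.4,1.7,0,0,0]
    - [-25,-24.4,1.7,0,0,0]
    - [-25,-24.4,1.7,0,0,0]
    - [-25,-24.4,1.7,0,0,0]
    - [-25,-24.4,1.7,0,0,0]
    - [-25,-24.4,1.7,0,0,0]
    - [-25,-24.4,1.7,0,0,0]
    - [-25,-24.4,1.7,0,0,0]
    - [-25,-24.4,1.7,0,0,0]
    - [-25,-24.4,1.7,0,0,0]
    - [-25,-24.4,1.7,0,0,0]
    - [-25,-24.4,1.7,0,0,0]
    - [-25,-24.4,1.7,0,0,0]
    - [-25,-24.4,1.7,0,0,0]
    - [-25,-24.4,1.7,0,0,0]
    - [-25,-24.4,1.7,0,0,0]
    - [-26,-24.4,1.5,0,0,0]
    - [0,0,0,0,0,0.113]
  claw: 1

```text
time: 3.32
tcp_pos: [0.4686, 0.065, 0.1997]
tool_rot: [-3.14, 0.002, -1.256]
wrist_force: [0.6, 0.1, -0.5]
grip_width: 1.003
```

Run:
```python
from h import *
s=ctrl.read_state();c=ctrl.capture('wrist');T=campose(c,s);P=cloud(c,T);im=c['img'];save('w1',im)
print(s['tcp_pos'],s['tool_rot'],s['time'])
for o in ctrl.outline_of('new_plate',c):
    m=o['mask'];Q=P[m&(c['depth']>0)];print(o['p'],o['rect'],im[m].mean(0),np.median(Q,0))
    q=(Q[abs(Q[:,2]-np.median(Q[:,2]))<.004][:,:2]*1000).astype(np.float32);print(cv2.minAreaRect(q))
print(ctrl.spot_point('new_plate',c))
```

```text
[0.46863402 0.06499122 0.19974432] [-3.14024132e+00  2.06814527e-03 -1.25591755e+00] 3.3167
0.76 [248.5, 149.3, 317.0, 232.1] [57.94465361 58.61069277 61.28539157] [0.46999183 0.06259084 0.01168915]
((467.6663818359375, 62.22212219238281), (74.96697235107422, 59.96421432495117), 17.2447452545166)
0.66 [391.3, 169.7, 470.1, 259.4] [223.51521188 199.18942412 249.34262948] [ 0.48693701 -0.07436132  0.0116264 ]
((484.98614501953125, -76.8547134399414), (75.96292114257812, 60.75621795654297), 32.50164794921875)
[{'at': [427.7, 213.9], 'p': 0.67}, {'at': [280.3, 190.2], 'p': 0.66}]
```

View pics/w1.png

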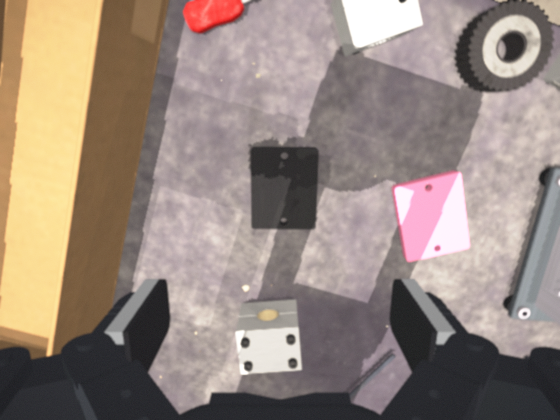

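Run:
```python
from h import *
s=ctrl.read_state();c=ctrl.capture('wrist');P=cloud(c,np.array(c['hand_eye']))*1000
for v in range(270,380,8):
    print(v,[tuple(np.round(P[v,u]).astype(int)) for u in (100,120,140,155,165,400,410,425,440)])
go([.4688,.0620,.06],np.deg2rad(17.45-90))
```

```text
270 [(np.int64(-159), np.int64(68), np.int64(160)), (np.int64(-159), np.int64(86), np.int64(199)), (np.int64(-139), np.int64(86), np.int64(200)), (np.int64(-124), np.int64(86), np.int64(200)), (np.int64(-115), np.int64(87), np.int64(200)), (np.int64(119), np.int64(86), np.int64(199)), (np.int64(129), np.int64(87), np.int64(200)), (np.int64(144), np.int64(87), np.int64(200)), (np.int64(158), np.int64(86), np.int64(198))]
278 [(np.int64(-162), np.int64(78), np.int64(165)), (np.int64(-160), np.int64(94), np.int64(198)), (np.int64(-140), np.int64(95), np.int64(199)), (np.int64(-125), np.int64(95), np.int64(199)), (np.int64(-115), np.int64(95), np.int64(200)), (np.int64(120), np.int64(95), np.int64(200)), (np.int64(129), np.int64(94), np.int64(198)), (np.int64(145), np.int64(95), np.int64(199)), (np.int64(160), np.int64(95), np.int64(199))]
286 [(np.int64(-165), np.int64(88), np.int64(169)), (np.int64(-161), np.int64(103), np.int64(199)), (np.int64(-50), np.int64(-10), np.int64(-23)), (np.int64(-44), np.int64(-11), np.int64(-24)), (np.int64(-43), np.int64(-7), np.int64(-16)), (np.int64(42
[... 4172 characters left out ...]
64(199)), (np.int64(129), np.int64(198), np.int64(198)), (np.int64(42), np.int64(10), np.int64(-39)), (np.int64(32), np.int64(-16), np.int64(-73)), (np.int64(35), np.int64(-16), np.int64(-73))]
374 [(np.int64(-42), np.int64(-12), np.int64(-70)), (np.int64(-35), np.int64(-17), np.int64(-76)), (np.int64(-30), np.int64(-17), np.int64(-76)), (np.int64(-136), np.int64(209), np.int64(198)), (np.int64(-125), np.int64(210), np.int64(200)), (np.int64(130), np.int64(210), np.int64(200)), (np.int64(141), np.int64(208), np.int64(198)), (np.int64(30), np.int64(-17), np.int64(-76)), (np.int64(34), np.int64(-17), np.int64(-76))]
tool shift mm [ -2.1  -2.  139.9] then turn [ 0.0003 -0.0002  0.0077] t 3.5167
```

>>> jog_arm:
  rows:
    - [-1,-1,15,0,0,0]
    - [-1.1,-1,25,0,0,0.0077]
    - [0,0,30,0,0,0]
    - [0,0,30,0,0,0]
    - [0,0,25,0,0,0]
    - [0,0,15,0,0,0]
    - [0,0,0,0,0,0]
    - [0,0,0,0,0,0]
  claw: 0.65
  newtons: 40

```text
time: 4.18
tcp_pos: [0.4683, 0.0612, 0.0596]
tool_rot: [3.14, 0.0, -1.27]
wrist_force: [0.1, -0.6, 1.2]
grip_width: 0.827
```

Run:
```python
from h import *
s=ctrl.read_state();c=ctrl.capture('wrist');im=c['img'];save('w2',im)
print(s['tcp_pos'],s['tool_rot'],s['grip_width'])
P=cloud(c,np.array(c['hand_eye']))*1000
m=(c['depth']>0)&(abs(P[...,1])<14)&(abs(P[...,0])<52)&(abs(P[...,0])>28)&(P[...,2]<12)
for sg in (-1,1):
    q=P[m&(P[...,0]*sg>0)];print(len(q),np.percentile(q[:,2],[50,90,97,99.5,100]),np.percentile(q[:,0]*sg,[0.5,2,10]))
T=campose(c,s);Pw=cloud(c,T)
for o in ctrl.outline_of('new_plate',c):
    m=o['mask'];Q=Pw[m&(c['depth']>0)];print(o['p'],o['rect'],np.median(Q,0))
    q=(Q[abs(Q[:,2]-np.median(Q[:,2]))<.004][:,:2]*1000).astype(np.float32);print(cv2.minAreaRect(q))
```

```text
[0.46827959 0.06124255 0.05955891] [ 3.13980991e+00  3.81564029e-04 -1.26965950e+00] 0.82734603295071
7112 [-50.05975498 -21.27077038 -14.36419949  -9.80901972  -8.10799178] [32.96574296 34.71103761 35.77947441]
7517 [-52.88847098 -21.73946989 -14.39225126  -9.96761505  -7.88448666] [31.69554352 33.50584455 34.48245502]
0.72 [221.0, 170.0, 335.0, 306.3] [0.47126632 0.06286263 0.0116495 ]
((467.72613525390625, 62.09014129638672), (75.5142593383789, 60.238651275634766), 17.722328186035156)
```

View pics/w2.png

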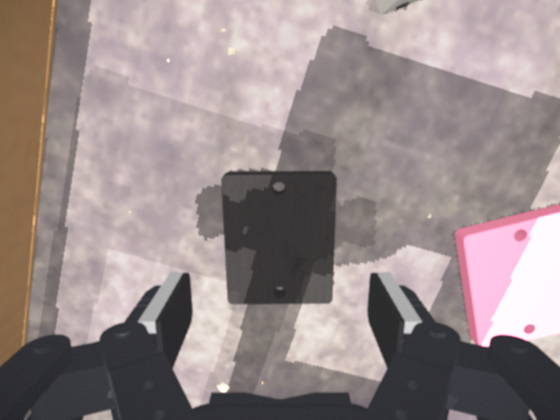

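The wrist view shows the plate centred between the fingers, (223..335, 172..303). The fingertips sit about 9 mm behind the TCP at 70 mm opening. I'm descending to grip its upper half.

>>> jog_arm:
  rows:
    - [-0.8,0,20,0,0,0]
    - [0,0,20,0,0,0]
    - [0,0,12,0,0,0]
    - [0,0,5,0,0,0]
    - [0,0,2.5,0,0,0]
    - [0,0,0,0,0,0]
    - [0,0,0,0,0,0]

```text
time: 4.87
tcp_pos: [0.47, 0.0631, 0.0018]
tool_rot: [-3.14, -0.001, -1.27]
wrist_force: [-0.4, 0.4, -0.4]
grip_width: 0.826
```

>>> jog_arm:
  rows:
    - [0,0,0,0,0,0]
    - [0,0,0,0,0,0]
    - [0,0,0,0,0,0]
    - [0,0,0,0,0,0]
    - [0,0,0,0,0,0]
    - [0,0,0,0,0,0]
  claw: 0.1
  newtons: 50

```text
time: 5.37
tcp_pos: [0.4701, 0.0631, 0.0023]
tool_rot: [-3.139, -0.001, -1.269]
wrist_force: [-3.3, -0.7, 9.3]
grip_width: 0.681
```

Run:
```python
from h import *
s=ctrl.read_state();print(s['tcp_pos'],s['wrist_force'],s['grip_width'])
c=ctrl.capture('wrist');save('w3',c['img'])
P=cloud(c,np.array(c['hand_eye']))*1000
m=(c['depth']>0)&(abs(P[...,1])<14)&(abs(P[...,0])<45)&(abs(P[...,0])>31)&(P[...,2]<3)
for sg in (-1,1):
    q=P[m&(P[...,0]*sg>0)];print(len(q),np.percentile(q[:,2],[50,90,97,99.5,100]))
```

```text
[0.47009676 0.06313745 0.00227041] [-3.32005784 -0.72916857  9.26305881] 0.6806869052160244
4433 [-49.4209778    1.34635469   2.08899004   2.58424282   2.95195406]
4438 [-51.46713333   1.52417805   2.18418697   2.67748162   2.99714934]
```

View pics/w3.png

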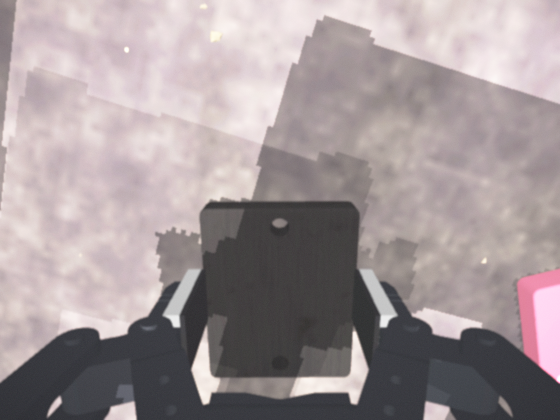

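>>> jog_arm:
  rows:
    - [0,0,-3,0,0,0]
    - [0,0,-8,0,0,0]
    - [0,0,-20,0,0,0]
    - [0,0,-35,0,0,0]
    - [0,0,-40,0,0,0]
    - [0,0,-40,0,0,0]
    - [0,0,-35,0,0,0]
    - [0,0,-20,0,0,0]
    - [0,0,0,0,0,0]

```text
time: 6.17
tcp_pos: [0.472, 0.0632, 0.2086]
tool_rot: [-3.131, -0.003, -1.27]
wrist_force: [0.6, 0.9, -0.3]
grip_width: 0.678
```

Run:
```python
from h import *
s=ctrl.read_state();print(s['tcp_pos'],s['tool_rot'],s['wrist_force'],s['grip_width'])
c=ctrl.capture('wrist');save('w4',c['img'])
P=cloud(c,np.array(c['hand_eye']))*1000
m=(c['depth']>0)&(abs(P[...,1])<14)&(abs(P[...,0])<45)&(abs(P[...,0])>29)&(P[...,2]<50)
for sg in (-1,1):
    q=P[m&(P[...,0]*sg>0)];print(len(q),np.percentile(q[:,2],[50,90,97,99.5,100]))
for v in range(190,390,15): print(v,[tuple(np.round(P[v,u],1).tolist()) for u in (225,278,330)])
m=(abs(P[...,0])<29)&(P[...,2]>-25)&(P[...,2]<30);m[:,:205]=0;m[:,355:]=0
q=P[m];A=np.c_[q[:,:2],np.ones(len(q))];co=np.linalg.lstsq(A,q[:,2],rcond=None)[0];print('plane',co,len(q))
print(cv2.minAreaRect(q[:,:2].astype(np.float32)))
go([.4911,-.2343,.20],np.deg2rad(13.06-90))
```

```text
[0.47199013 0.06321539 0.20857447] [-3.13133895e+00 -2.92930770e-03 -1.26957198e+00] [ 0.58916358  0.8759582  -0.25607662] 0.6781744029456486
5733 [-42.78505737 -17.21998227 -10.53316381  -8.74883774  -7.80412284]
4394 [-52.82372063 -23.49475162 -14.94420027 -10.40499279  -8.10134948]
190 [(-52.8, 6.9, 207.9), (-2.1, 6.7, 206.8), (47.6, 7.0, 208.2)]
205 [(-21.5, -34.9, -4.5), (-1.2, -35.0, -4.8), (18.3, -35.5, -6.7)]
220 [(-21.1, -30.2, -8.7), (-2.2, 36.7, 207.3), (18.3, -30.3, -8.9)]
235 [(-21.3, -24.3, -8.7), (-1.2, -24.3, -8.8), (18.4, -24.5, -9.5)]
250 [(-21.5, -18.3, -9.0), (-1.2, -18.5, -9.5), (18.8, -18.1, -8.5)]
265 [(-21.8, -12.0, -8.8), (-1.2, -11.6, -8.1), (18.8, -12.4, -9.7)]
280 [(-21.9, -6.0, -9.7), (-1.2, -6.0, -9.8), (19.1, -6.0, -9.8)]
295 [(-22.4, 1.0, -8.8), (-1.3, 1.0, -8.8), (19.3, 0.5, -9.7)]
310 [(-22.5, 7.1, -9.8), (-1.3, 7.8, -8.7), (19.5, 7.1, -10.0)]
325 [(-22.7, 13.7, -10.2), (-1.3, 14.5, -9.0), (19.7, 13.7, -10.4)]
340 [(-23.1, 21.1, -9.8), (-1.3, 22.0, -8.5), (20.2, 21.7, -8.9)]
355 [(-23.3, 28.2, -9.9), (-1.3, 28.4, -9.7), (20.4, 28.5, -9.5)]
370 [(-23.8, 36.6, -8.7), (-1.3, 35.7, -9.7), (20.6, 35.3, -10.2)]
385 [(-61.7, 229.3, 205.7), (-2.5, 228.1, 204.3), (55.6, 229.2, 205.5)]
plane [-7.23910565e-04 -1.60186847e-02 -9.05844274e+00] 25385
((-0.06173133850097656, 2.5205459594726562), (76.35889434814453, 58.016014099121094), 89.86351776123047)
tool shift mm [290.1  68.8   5.4] then turn [-0.0066 -0.0016  0.0733] t 6.2167
```

View pics/w4.png

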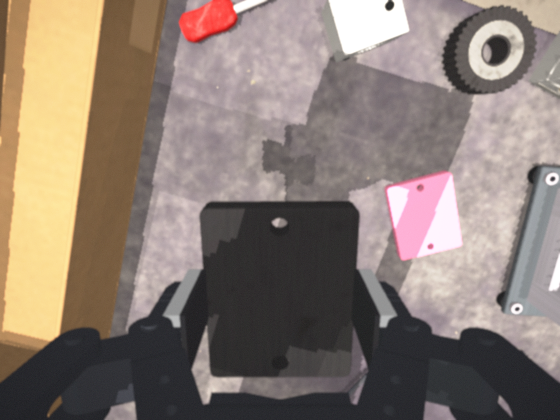

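>>> jog_arm:
  rows:
    - [12.3,3.4,0,0,0,0]
    - [25,5,0.5,0,0,0]
    - [30,7,0.5,0,0,0]
    - [33,8,1,0,0,0]
    - [33,8,1,0,0,0]
    - [33,8,1,0,0,0]
    - [33,8,1,0,0,0]
    - [33,7,1,0,0,0]
    - [28,6,0,0,0,0]
    - [20,4,0,0,0,0]
    - [10,2,0,0,0,0]
    - [0,0,0,0,0,0.073]
    - [0,0,0,0,0,0]
    - [0,0,0,0,0,0]

```text
time: 7.38
tcp_pos: [0.4909, -0.233, 0.1942]
tool_rot: [3.14, 0.002, -1.341]
wrist_force: [0.2, 0.3, -1.5]
grip_width: 0.675
```

Run:
```python
from h import *
s=ctrl.read_state();print(s['tcp_pos'],s['tool_rot'],s['wrist_force'],s['grip_width'])
c=ctrl.capture('wrist');save('w5',c['img']);T=campose(c,s);P=cloud(c,T)
for n in ['lips','magazine','lower_plate']: print(n,[(o['at'],o['p']) for o in ctrl.spot_point(n,c)])
# feeder coords under current estimate
a=np.deg2rad(13.06);o=np.array([.5145,-.2289]);d=P[...,:2]-o
fx=(d[...,0]*np.cos(a)+d[...,1]*np.sin(a))*1000;fy=(-d[...,0]*np.sin(a)+d[...,1]*np.cos(a))*1000;z=P[...,2]*1000
k=c['depth']>0
m=k&(z>106)&(z<130)&(abs(fx)<80)&(abs(fy)<60)&(fx>5);print('housing',m.sum(),cv2.minAreaRect(np.stack([fx[m],fy[m]],1).astype(np.float32)),z[m].max())
for sg in(-1,1):
    mm=m&(fy*sg>0);print(fx[mm].mean(),fy[mm].mean(),mm.sum())
m=k&(z>92)&(z<104)&(abs(fx)<80)&(abs(fy)<60);print('top',m.sum(),np.percentile(fx[m],[0,1,99,100]),np.percentile(fy[m],[0,1,99,100]))
m=k&(abs(fx-44)<2)&(abs(fy)<15);print('rear wall z',np.median(z[m]))
m=k&(z<25)&(z>5)&(abs(fx)<120)&(abs(fy)<80);print('base',np.median(z[m]),cv2.minAreaRect(np.stack([fx[m],fy[m]],1).astype(np.float32)))
np.savez('f.npz',fx=fx,fy=fy,z=z)
```

```text
[ 0.49087931 -0.23296168  0.19418362] [ 3.14018207e+00  1.80423782e-03 -1.34084614e+00] [ 0.18318851  0.26116016 -1.51488923] 0.6745916336945905
lips [([283.0, 215.4], 0.39)]
magazine []
lower_plate [([283.1, 180.6], 0.88)]
housing 905 ((24.705890655517578, 0.4852256774902344), (13.530380249023438, 69.33325958251953), 0.0020855600014328957) 122.18671885292277
25.13443037038662 -26.871624309596587 454
25.009628681161626 27.991114094697615 451
top 10333 [-31.96392249 -13.75551918  44.20926612  44.33498859] [-41.10853092 -40.06094261  41.12879622  42.16221109]
rear wall z 98.4341086122418
base 17.086924201132668 ((8.259147644042969, -9.584823608398438), (140.6194305419922, 223.35888671875), 89.97319030761719)
```

View pics/w5.png

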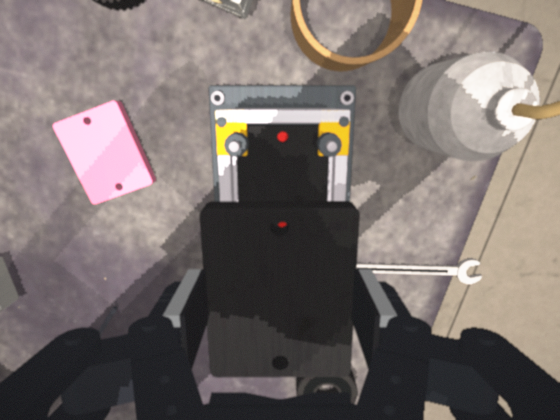

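>>> jog_arm:
  rows:
    - [0.8,0,10,0,0,0]
    - [0,0,20,0,0,0]
    - [0,0,22,0,0,0]
    - [0,0,18,0,0,0]
    - [0,0,12,0,0,0]
    - [0,0,6,0,0,0]
    - [0,0,3,0,0,0]
    - [0,0,0,0,0,0]
    - [0,0,0,0,0,0]

```text
time: 8.33
tcp_pos: [0.4923, -0.2349, 0.1054]
tool_rot: [-3.141, -0.001, -1.343]
wrist_force: [-0.1, -0.1, -0.9]
grip_width: 0.675
```

Run:
```python
from h import *
s=ctrl.read_state();print(s['tcp_pos'],s['tool_rot'],s['wrist_force'])
c=ctrl.capture('wrist');save('w6',c['img'])
c=ctrl.capture('scene');save('s6',cv2.resize(c['img'][110:240,250:420],None,fx=4,fy=4,interpolation=2))
```

```text
[ 0.49230331 -0.23493997  0.10538435] [-3.14051585e+00 -1.05753245e-03 -1.34254546e+00] [-0.06959315 -0.06411227 -0.86475349]
```

View pics/w6.png

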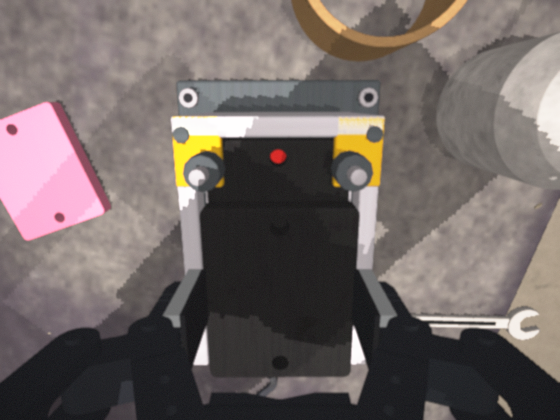

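View pics/s6.png

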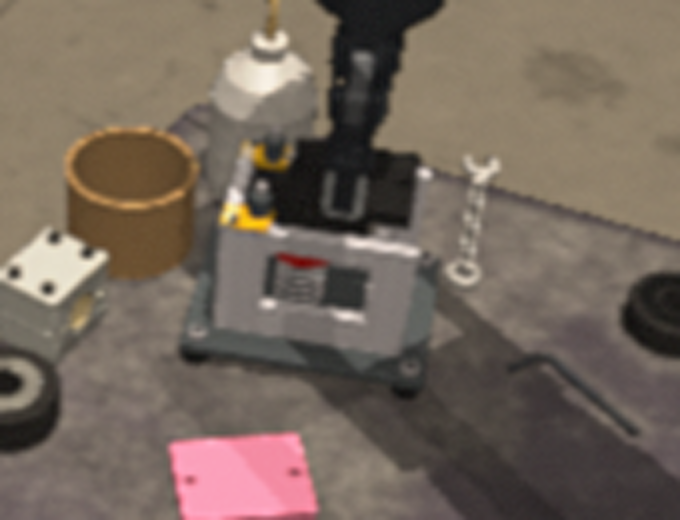

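Run:
```python
from h import *
c=ctrl.capture('wrist');P=cloud(c,np.array(c['hand_eye']))*1000
h=cv2.cvtColor(c['img'],cv2.COLOR_BGR2HSV)
y=(h[...,0]>15)&(h[...,0]<32)&(h[...,1]>150)&(h[...,2]>120)&(c['depth']>0)
y[:100]=0;y[200:]=0
q=P[y];print('lip',np.percentile(q,[2,98],axis=0),np.median(q,0))
for u in(195,205,360,370): 
    col=P[:,u]; r=np.where(y[:,u])[0]; print(u,r.max() if len(r) else None, col[r.max()] if len(r) else None)
m=(P[...,2]>-13)&(P[...,2]<-6)&(abs(P[...,0])<29)&(abs(P[...,1])<45);m[:195]=0
q=P[m];print('plate',np.percentile(q[:,1],[.2,99.8]),np.median(q,0))
# walls: inner
for r in (200,):
  print([(u,np.round(P[r,u]).tolist()) for u in range(175,390,6)])
```

```text
lip [[-42.3279752  -65.87763313   5.16228136]
 [ 39.18583328 -40.75104954   8.30566193]] [-23.94201017 -56.99464018   6.73389275]
195 154 [-34.14580213 -52.82566342   6.68191212]
205 151 [-29.59991095 -54.31429218   4.09288727]
360 154 [ 31.60008464 -52.64538056   7.90749423]
370 185 [ 36.31859172 -40.1308461    7.32940246]
plate [-35.20357281  39.54836149] [-0.02212789 -1.98490819 -9.27066713]
[(175, [-72.0, -9.0, 106.0]), (181, [-42.0, -34.0, 8.0]), (187, [-39.0, -34.0, 8.0]), (193, [-37.0, -33.0, 10.0]), (199, [-35.0, -32.0, 13.0]), (205, [-48.0, -13.0, 89.0]), (211, [-30.0, -33.0, 12.0]), (217, [-27.0, -33.0, 11.0]), (223, [-25.0, -33.0, 12.0]), (229, [-22.0, -33.0, 11.0]), (235, [-19.0, -33.0, 11.0]), (241, [-17.0, -33.0, 12.0]), (247, [-14.0, -33.0, 11.0]), (253, [-12.0, -33.0, 11.0]), (259, [-9.0, -33.0, 12.0]), (265, [-7.0, -33.0, 12.0]), (271, [-4.0, -33.0, 12.0]), (277, [-2.0, -33.0, 12.0]), (283, [1.0, -33.0, 12.0]), (289, [3.0, -33.0, 12.0]), (295, [6.0, -33.0, 11.0]), (301, [9.0, -33.0, 12.0]), (307, [11.0, -33.0, 12.0]), (313, [14.0, -33.0, 11.0]), (319, [16.0, -33.0, 11.0]), (325, [19.0, -33.0, 12.0]), (331, [21.0, -33.0, 11.0]), (337, [24.0, -33.0, 12.0]), (343, [26.0, -33.0, 12.0]), (349, [39.0, -19.0, 65.0]), (355, [32.0, -32.0, 15.0]), (361, [33.0, -33.0, 9.0]), (367, [36.0, -33.0, 9.0]), (373, [38.0, -33.0, 9.0]), (379, [67.0, -9.0, 106.0]), (385, [71.0, -9.0, 106.0])]
```

>>> jog_arm:
  rows:
    - [-1.2,0,4,0,0,0]
    - [0,0,3,0,0,0]
    - [0,0,1.5,0,0,0]
    - [0,0,0.5,0,0,0]
    - [0,0,0,0,0,0]
    - [0,0,0,0,0,0]

```text
time: 8.98
tcp_pos: [0.4915, -0.2335, 0.0957]
tool_rot: [-3.141, -0.0, -1.343]
wrist_force: [-0.3, 0.3, 1.0]
grip_width: 0.676
```

>>> jog_arm:
  rows:
    - [0,0,0.5,0,0,0]
    - [0,0,0,0,0,0]

```text
time: 9.15
tcp_pos: [0.4916, -0.2336, 0.0951]
tool_rot: [-3.141, -0.0, -1.343]
wrist_force: [0.0, -0.1, 2.3]
grip_width: 0.675
```

>>> jog_arm:
  rows:
    - [0,0,0.5,0,0,0]
    - [0,0,0,0,0,0]

```text
time: 9.32
tcp_pos: [0.4916, -0.2336, 0.0946]
tool_rot: [-3.141, -0.0, -1.343]
wrist_force: [-0.5, -0.0, 2.8]
grip_width: 0.676
```

>>> jog_arm:
  rows:
    - [0,0,0,0,0,0]
    - [0,0,0,0,0,0]
    - [0,0,0,0,0,0]
    - [0,0,0,0,0,0]
    - [0,0,-3,0,0,0]
    - [0,0,-12,0,0,0]
    - [0,0,-20,0,0,0]
    - [0,0,-10,0,0,0]
    - [0,0,0,0,0,0]
    - [0,0,0,0,0,0]
  claw: 0.75

```text
time: 10.15
tcp_pos: [0.4922, -0.2339, 0.1407]
tool_rot: [-3.14, -0.002, -1.343]
wrist_force: [-0.5, 0.8, 0.1]
grip_width: 0.877
```

Run:
```python
from h import *
s=ctrl.read_state();print(s['tcp_pos'],s['tool_rot'],s['wrist_force'],s['grip_width'])
c=ctrl.capture('wrist');save('w7',c['img']);P=cloud(c,np.array(c['hand_eye']))*1000
z=np.where((abs(P[...,0])<33)&(P[...,1]>-60)&(P[...,1]<60)&(P[...,2]>25),P[...,2],np.nan)
for r in range(150,420,12): print(r,[tuple(np.round(P[r,u]).astype(int).tolist()) for u in (225,250,280,310,335)])
o=ctrl.outline_of('new_plate',c)
for o in o:
    m=o['mask'];q=P[m];md=np.median(q[:,2]);q=q[abs(q[:,2]-md)<3];print(o['p'],o['rect'],md,cv2.minAreaRect(q[:,:2].astype(np.float32)))
    A=np.c_[q[:,:2],np.ones(len(q))];print(np.linalg.lstsq(A,q[:,2],rcond=None)[0])
```

```text
[ 0.4922033  -0.23391691  0.14067332] [-3.13965305e+00 -1.88682746e-03 -1.34267629e+00] [-0.46333093  0.77842047  0.13057303] 0.8771653064152116
150 [(-25, -52, 28), (-15, -50, 46), (0, -49, 57), (15, -50, 46), (24, -52, 28)]
162 [(-25, -47, 27), (-15, -44, 46), (0, -44, 46), (15, -44, 46), (25, -47, 28)]
174 [(-28, -38, 47), (-16, -38, 46), (0, -38, 47), (15, -38, 46), (28, -38, 47)]
186 [(-27, -34, 36), (-15, -34, 35), (0, -34, 36), (14, -34, 35), (26, -34, 36)]
198 [(-27, -28, 36), (-15, -28, 35), (0, -25, 46), (14, -28, 35), (27, -27, 37)]
210 [(-27, -22, 35), (-15, -22, 36), (0, -22, 36), (14, -22, 36), (27, -22, 35)]
222 [(-28, -15, 35), (-15, -16, 35), (0, -15, 36), (15, -15, 36), (27, -15, 36)]
234 [(-28, -9, 36), (-15, -9, 35), (0, -9, 36), (15, -9, 36), (27, -9, 35)]
246 [(-28, -3, 36), (-16, -3, 35), (0, -2, 37), (15, -3, 34), (28, -3, 35)]
258 [(-29, 4, 36), (-16, 4, 37), (0, 4, 35), (15, 4, 36), (28, 4, 35)]
270 [(-29, 10, 35), (-16, 11, 36), (0, 11, 36), (15, 11, 36), (28, 11, 37)]
282 [(-29, 17, 35), (-16, 18, 36), (0, 17, 35), (15, 17, 35), (29, 18, 36)]
294 [(-29, 24
[... 606 characters left out ...]
4, 138), (27, 166, 141), (49, 165, 140)]
390 [(-50, 177, 139), (-28, 178, 140), (0, 178, 140), (27, 178, 140), (50, 178, 140)]
402 [(-13, -9, -76), (-7, -10, -76), (-1, -9, -76), (6, -9, -76), (12, -9, -76)]
414 [(-12, -11, -81), (-7, -11, -81), (-1, -10, -80), (6, -11, -81), (11, -11, -81)]
0.7 [216.2, 182.7, 338.7, 321.4] 35.5565050811946 ((-1.1181678771972656, 3.2765846252441406), (76.17374420166016, 60.21512985229492), 89.86518859863281)
[ 1.58698254e-03 -3.38257263e-03  3.55502979e+01]
0.61 [5.5, 102.1, 131.8, 225.3] 128.80964567214758 ((-154.80294799804688, -28.392120361328125), (75.03052520751953, 61.842384338378906), 70.4854736328125)
[ 4.83686587e-03 -2.96283047e-03  1.29431029e+02]
```

View pics/w7.png

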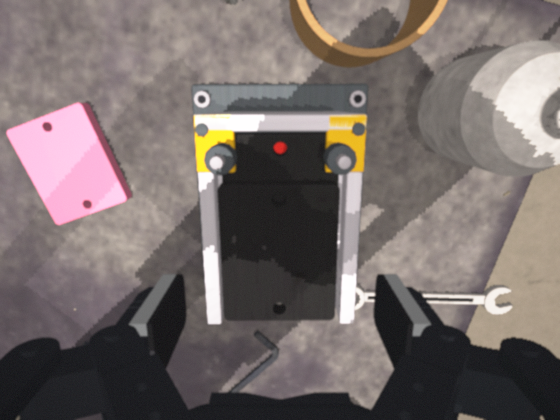

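>>> jog_arm:
  rows:
    - [-0.7,-3,0,0,0,0]
    - [0,-3.5,0,0,0,0]
    - [0,0,8,0,0,0]
    - [0,0,8,0,0,0]
    - [0,0,8,0,0,0]
    - [0,0,4,0,0,0]
    - [0,0,0,0,0,0]
    - [0,0,0,0,0,0]
    - [0,0,0,0,0,0]
  claw: -1

```text
time: 11.0
tcp_pos: [0.4977, -0.2314, 0.1116]
tool_rot: [-3.141, -0.0, -1.343]
wrist_force: [1.4, 0.6, 0.1]
grip_width: -0.001
```

Run:
```python
from h import *
s=ctrl.read_state();print(s['tcp_pos'],s['tool_rot'],s['wrist_force'],s['grip_width'])
c=ctrl.capture('wrist');save('w8',c['img'])
```

```text
[ 0.49765702 -0.23140009  0.11155516] [-3.14141848e+00 -1.54630250e-04 -1.34281115e+00] [1.43930556 0.59729338 0.05567812] -0.0010545427184712518
```

View pics/w8.png

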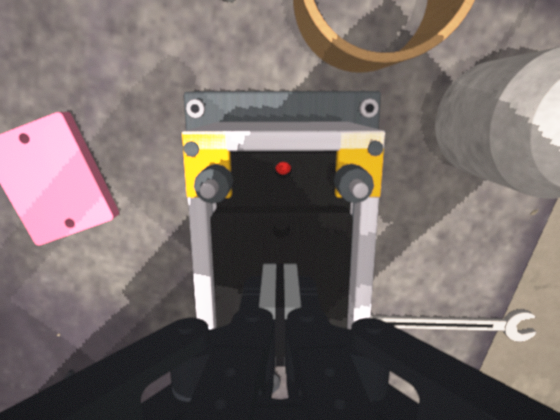

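The fingers are shut over the plate's middle, with tips near (280,265). The plate lies square between the walls with its front edge at row 210. Next I press.

>>> jog_arm:
  rows:
    - [0,0,3,0,0,0]
    - [0,0,2,0,0,0]
    - [0,0,1.5,0,0,0]
    - [0,0,1,0,0,0]
    - [0,0,1,0,0,0]
    - [0,0,0,0,0,0]

```text
time: 11.55
tcp_pos: [0.4976, -0.2313, 0.1029]
tool_rot: [3.142, -0.0, -1.343]
wrist_force: [-1.6, 1.1, 2.5]
grip_width: -0.005
```

>>> jog_arm:
  rows:
    - [0,0,1,0,0,0]
    - [0,0,1,0,0,0]
    - [0,0,1,0,0,0]
    - [0,0,0,0,0,0]

```text
time: 11.88
tcp_pos: [0.4978, -0.2314, 0.1001]
tool_rot: [-3.141, -0.0, -1.343]
wrist_force: [-1.3, 1.2, 5.0]
grip_width: 0.001
```

>>> jog_arm:
  rows:
    - [0,0,1,0,0,0]
    - [0,0,1,0,0,0]
    - [0,0,1,0,0,0]
    - [0,0,1,0,0,0]
    - [0,0,0,0,0,0]

```text
time: 12.3
tcp_pos: [0.4988, -0.232, 0.0975]
tool_rot: [-3.139, -0.002, -1.343]
wrist_force: [-1.3, 0.4, 11.0]
grip_width: 0.005
```

>>> jog_arm:
  rows:
    - [0,0,1,0,0,0]
    - [0,0,1,0,0,0]
    - [0,0,1,0,0,0]
    - [0,0,1,0,0,0]
    - [0,0,0,0,0,0]

```text
time: 12.72
tcp_pos: [0.499, -0.2321, 0.0938]
tool_rot: [-3.139, -0.003, -1.343]
wrist_force: [-1.4, -0.1, 13.7]
grip_width: 0.002
```

>>> jog_arm:
  rows:
    - [0,0,0.7,0,0,0]
    - [0,0,0.7,0,0,0]
    - [0,0,0.6,0,0,0]
    - [0,0,0,0,0,0]

```text
time: 13.05
tcp_pos: [0.4991, -0.2322, 0.0921]
tool_rot: [-3.139, -0.003, -1.343]
wrist_force: [-1.9, 1.0, 12.9]
grip_width: -0.002
```

Run:
```python
from h import *
c=ctrl.capture('wrist');save('w9',c['img']);P=cloud(c,np.array(c['hand_eye']))*1000
for r in range(170,300,10): print(r,[tuple(np.round(P[r,u]).astype(int).tolist()) for u in (222,240,260,300,320,340)])
c=ctrl.capture('scene');save('s9',cv2.resize(c['img'][110:240,250:420],None,fx=4,fy=4,interpolation=2))
```

```text
170 [(-24, -46, 10), (-17, -46, 10), (-9, -46, 11), (8, -46, 10), (16, -46, 11), (24, -46, 11)]
180 [(-24, -42, 9), (-17, -41, 11), (-9, -42, 10), (8, -42, 10), (16, -42, 10), (22, -44, -4)]
190 [(-22, -42, -9), (-17, -37, 10), (-9, -37, 10), (8, -37, 11), (16, -37, 10), (21, -42, -11)]
200 [(-22, -38, -8), (-17, -33, 10), (-9, -33, 10), (8, -33, 10), (17, -33, 11), (21, -39, -12)]
210 [(-25, -29, 11), (-17, -29, 10), (-9, -29, 10), (8, -29, 10), (17, -29, 10), (22, -33, -5)]
220 [(-23, -28, -2), (-16, -28, -1), (-8, -28, -1), (8, -27, 0), (15, -28, -1), (23, -28, -1)]
230 [(-24, -23, 0), (-16, -23, 0), (-8, -23, -1), (8, -24, -1), (16, -24, -1), (24, -23, 0)]
240 [(-24, -19, -1), (-17, -19, 0), (-8, -19, -1), (8, -19, -1), (16, -19, -1), (24, -19, -1)]
250 [(-24, -15, -1), (-17, -15, -1), (-9, -15, -1), (8, -15, -1), (16, -15, -1), (24, -15, 0)]
260 [(-24, -11, -1), (-17, -11, -1), (-9, -11, -1), (8, -11, -1), (16, -10, -1), (24, -11, -2)]
270 [(-24, -6, -1), (-17, -6, -1), (-9, -6, 0), (8, -6, 0), (16, -6, 0), (24, -7, -2)]
280 [(-24, -2, -1), (-17, -1, 0), (-8, -6, -10), (7, -7, -11), (16, -2, -1), (25, -1, 0)]
290 [(-25, 3, -1), (-17, 3, 0), (-8, -6, -19), (7, -7, -20), (16, 3, 0), (25, 3, -1)]
```

View pics/w9.png

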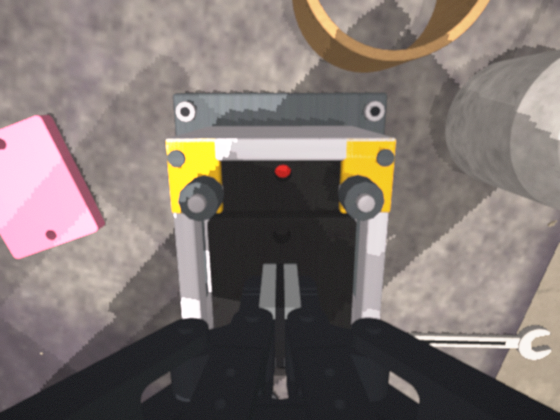

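View pics/s9.png

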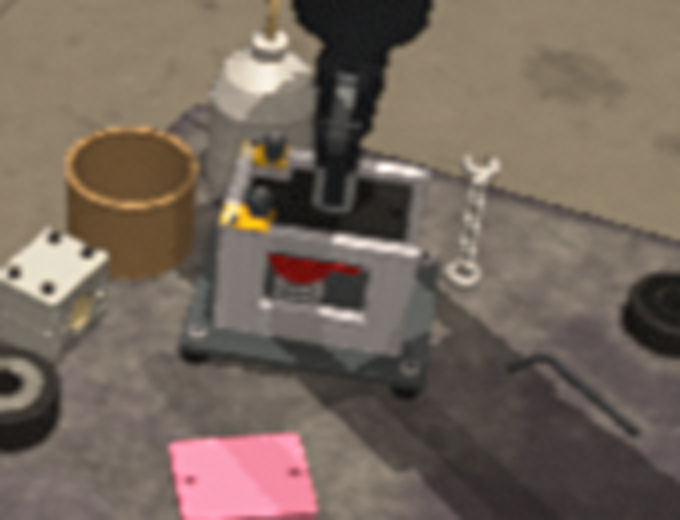

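Both plates are going down level, and the new plate's front edge at row 215 is still before the lips. Next I press on to the stop.

>>> jog_arm:
  rows:
    - [0,0,0.7,0,0,0]
    - [0,0,0.7,0,0,0]
    - [0,0,0,0,0,0]

```text
time: 13.4
tcp_pos: [0.4993, -0.2322, 0.0908]
tool_rot: [-3.138, -0.003, -1.343]
wrist_force: [-1.4, 1.1, 14.6]
grip_width: 0.0
```

>>> jog_arm:
  rows:
    - [0,0,0.5,0,0,0]
    - [0,0,0,0,0,0]

```text
time: 13.57
tcp_pos: [0.4993, -0.2323, 0.0905]
tool_rot: [-3.138, -0.003, -1.343]
wrist_force: [-0.8, 0.7, 13.9]
grip_width: -0.006
```

>>> jog_arm:
  rows:
    - [0,0,0.5,0,0,0]
    - [0,0,0,0,0,0]

```text
time: 13.73
tcp_pos: [0.4996, -0.2325, 0.0904]
tool_rot: [-3.138, -0.004, -1.343]
wrist_force: [-2.3, 0.9, 17.4]
grip_width: 0.003
```

>>> jog_arm:
  rows:
    - [0,0,0.7,0,0,0]
    - [0,0,0,0,0,0]

```text
time: 13.9
tcp_pos: [0.4996, -0.2327, 0.0904]
tool_rot: [-3.138, -0.004, -1.343]
wrist_force: [-5.5, 1.3, 21.1]
grip_width: 0.002
```

>>> jog_arm:
  rows:
    - [0,0,0.7,0,0,0]
    - [0,0,0,0,0,0]

```text
time: 14.07
tcp_pos: [0.4997, -0.2329, 0.0903]
tool_rot: [-3.138, -0.004, -1.343]
wrist_force: [-7.1, 2.1, 26.8]
grip_width: -0.002
```

>>> jog_arm:
  rows:
    - [0,-1,0,0,0,0]
    - [0,-1,0,0,0,0]
    - [0,-1,0,0,0,0]
    - [0,-1,0,0,0,0]
    - [0,-1,0,0,0,0]
    - [0,0,0,0,0,0]

```text
time: 14.57
tcp_pos: [0.5047, -0.2324, 0.0904]
tool_rot: [-3.138, -0.006, -1.343]
wrist_force: [-6.8, -1.1, 25.0]
grip_width: 0.001
```

>>> jog_arm:
  rows:
    - [0,-1,0,0,0,0]
    - [0,-1,0,0,0,0]
    - [0,-1,0,0,0,0]
    - [0,0,0,0,0,0]

```text
time: 14.9
tcp_pos: [0.5074, -0.2319, 0.0903]
tool_rot: [-3.138, -0.006, -1.343]
wrist_force: [-7.4, -0.9, 24.9]
grip_width: -0.005
```

Run:
```python
from h import *
c=ctrl.capture('wrist');save('w10',c['img']);P=cloud(c,np.array(c['hand_eye']))*1000
for r in range(180,260,6): print(r,[tuple(np.round(P[r,u],1).tolist()) for u in (240,260,300,320)])
```

```text
180 [(-14.8, -45.7, -10.1), (-7.7, -45.3, -8.1), (6.8, -45.5, -9.2), (14.3, -45.0, -6.7)]
186 [(-17.0, -39.3, 9.5), (-8.8, -39.0, 10.8), (7.9, -39.2, 9.7), (16.3, -38.9, 11.1)]
192 [(-17.1, -36.7, 9.5), (-8.7, -36.9, 8.7), (8.0, -36.4, 10.8), (16.4, -36.4, 10.9)]
198 [(-17.2, -34.0, 10.1), (-8.8, -34.2, 9.4), (8.0, -34.0, 10.2), (16.4, -33.9, 10.6)]
204 [(-17.3, -31.4, 10.1), (-8.8, -31.5, 9.5), (8.0, -31.4, 9.9), (16.4, -31.7, 9.1)]
210 [(-17.4, -28.6, 10.7), (-8.9, -28.9, 9.7), (8.0, -28.9, 9.6), (16.5, -28.8, 10.1)]
216 [(-16.5, -28.8, 1.2), (-8.5, -28.3, 2.7), (7.7, -28.5, 2.1), (15.5, -29.0, 0.5)]
222 [(-16.3, -26.9, -0.9), (-8.3, -27.2, -1.8), (7.5, -27.0, -1.3), (15.5, -26.8, -0.7)]
228 [(-16.4, -24.3, -0.6), (-8.4, -24.1, -0.1), (7.6, -24.4, -0.9), (15.5, -24.4, -0.8)]
234 [(-16.3, -22.2, -1.8), (-8.5, -21.7, -0.5), (7.7, -21.5, 0.2), (15.5, -22.2, -2.0)]
240 [(-16.5, -19.4, -1.2), (-8.5, -19.3, -1.0), (7.7, -19.0, 0.0), (15.8, -19.0, -0.1)]
246 [(-16.7, -16.5, -0.4), (-8.5, -16.7, -0.9), (7.7, -16.3, 0.1), (15.9, -16.3, 0.3)]
252 [(-16.7, -14.0, -0.7), (-8.5, -14.3, -1.4), (7.7, -14.3, -1.4), (16.0, -13.7, -0.0)]
258 [(-16.8, -11.5, -1.0), (-8.6, -11.4, -0.8), (7.7, -11.5, -1.1), (15.9, -11.7, -1.5)]
```

View pics/w10.png

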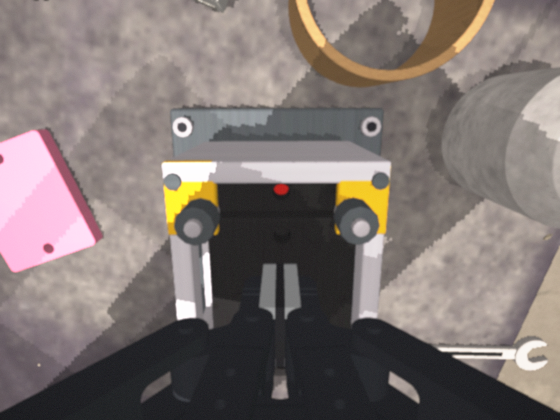

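The plate moves with the fingers (front edge stays at tool y −28.5) and is now under the lips. I'll add a little pressure and drag on past the catches.

>>> jog_arm:
  rows:
    - [0,0,0.6,0,0,0]
    - [0,-1,0,0,0,0]
    - [0,-1,0,0,0,0]
    - [0,-1,0,0,0,0]
    - [0,-1,0,0,0,0]
    - [0,0,0,0,0,0]

```text
time: 15.45
tcp_pos: [0.5111, -0.2314, 0.0903]
tool_rot: [-3.139, -0.006, -1.343]
wrist_force: [-8.3, -2.0, 29.0]
grip_width: 0.001
```

>>> jog_arm:
  rows:
    - [0,-1,0,0,0,0]
    - [0,-1,0,0,0,0]
    - [0,-1,0,0,0,0]
    - [0,0,0,0,0,0]

```text
time: 15.78
tcp_pos: [0.5143, -0.2308, 0.0903]
tool_rot: [-3.138, -0.006, -1.343]
wrist_force: [-9.0, -2.6, 28.6]
grip_width: -0.001
```

Run:
```python
from h import *
c=ctrl.capture('wrist');save('w11',c['img']);P=cloud(c,np.array(c['hand_eye']))*1000
for r in range(180,260,6): print(r,[tuple(np.round(P[r,u],1).tolist()) for u in (240,260,300,320)])
```

```text
180 [(-15.0, -45.3, -8.3), (-7.8, -45.1, -7.3), (6.9, -45.2, -7.6), (14.2, -45.2, -8.1)]
186 [(-15.0, -43.1, -8.6), (-7.7, -43.1, -8.5), (6.9, -43.1, -8.7), (14.2, -43.0, -8.1)]
192 [(-15.1, -40.9, -8.6), (-7.7, -41.0, -9.1), (6.8, -41.2, -9.8), (14.1, -41.2, -10.0)]
198 [(-15.1, -38.8, -9.4), (-7.8, -38.6, -8.5), (6.9, -38.8, -9.2), (14.3, -38.7, -8.9)]
204 [(-17.3, -31.3, 10.3), (-8.8, -31.4, 10.2), (8.1, -31.2, 10.9), (16.5, -31.4, 10.2)]
210 [(-17.4, -28.7, 10.4), (-8.9, -28.7, 10.2), (8.1, -28.8, 10.0), (16.6, -28.5, 11.0)]
216 [(-16.6, -28.3, 2.9), (-8.4, -28.7, 1.4), (7.6, -28.6, 1.8), (15.7, -28.7, 1.5)]
222 [(-16.3, -26.8, -0.6), (-8.3, -27.1, -1.6), (7.6, -26.6, 0.2), (15.5, -26.9, -0.8)]
228 [(-16.4, -24.4, -0.8), (-8.4, -24.4, -0.8), (7.6, -24.1, -0.1), (15.5, -24.4, -0.9)]
234 [(-16.4, -21.9, -1.0), (-8.4, -21.9, -0.9), (7.6, -21.9, -0.9), (15.7, -21.7, -0.3)]
240 [(-16.5, -19.3, -0.8), (-8.5, -19.0, -0.1), (7.7, -19.1, -0.4), (15.8, -19.1, -0.3)]
246 [(-16.7, -16.5, -0.3), (-8.6, -16.4, -0.2), (7.7, -16.5, -0.4), (15.7, -17.0, -1.5)]
252 [(-16.6, -14.4, -1.6), (-8.5, -14.2, -1.2), (7.8, -13.6, 0.3), (15.9, -14.1, -0.8)]
258 [(-16.6, -12.0, -2.1), (-8.6, -11.2, -0.2), (7.8, -11.3, -0.4), (15.9, -11.7, -1.3)]
```

>>> jog_arm:
  rows:
    - [0,-1,0,0,0,0]
    - [0,-1,0,0,0,0]
    - [0,-1,0,0,0,0]
    - [0,-1,0,0,0,0]
    - [0,0,0,0,0,0]

```text
time: 16.25
tcp_pos: [0.5181, -0.2299, 0.0903]
tool_rot: [-3.138, -0.006, -1.343]
wrist_force: [-8.7, -4.1, 27.6]
grip_width: 0.005
```

>>> jog_arm:
  rows:
    - [0,-1,0,0,0,0]
    - [0,-1,0,0,0,0]
    - [0,-1,0,0,0,0]
    - [0,0,0,0,0,0]

```text
time: 16.58
tcp_pos: [0.5211, -0.2292, 0.0903]
tool_rot: [-3.138, -0.006, -1.343]
wrist_force: [-8.4, -2.7, 27.5]
grip_width: -0.0
```

>>> jog_arm:
  rows:
    - [0,-1,0,0,0,0]
    - [0,-1,0,0,0,0]
    - [0,0,0,0,0,0]

```text
time: 16.83
tcp_pos: [0.5227, -0.2288, 0.0903]
tool_rot: [-3.139, -0.006, -1.343]
wrist_force: [-10.1, -2.9, 30.4]
grip_width: -0.002
```

Run:
```python
from h import *
c=ctrl.capture('wrist');save('w12',c['img']);P=cloud(c,np.array(c['hand_eye']))*1000
for r in range(180,240,6): print(r,[tuple(np.round(P[r,u],1).tolist()) for u in (240,260,300,320)])
```

```text
180 [(-19.8, -36.5, 36.4), (-10.0, -36.6, 35.9), (9.3, -36.7, 35.5), (19.0, -36.5, 36.2)]
186 [(-18.4, -36.4, 23.1), (-9.4, -36.5, 22.4), (8.5, -36.8, 21.2), (17.5, -36.6, 21.8)]
192 [(-17.2, -36.4, 11.1), (-8.8, -36.6, 10.2), (7.9, -36.7, 9.7), (16.2, -36.8, 9.1)]
198 [(-16.0, -36.8, -1.0), (-8.2, -36.6, -0.3), (7.4, -36.8, -1.4), (15.1, -36.8, -1.1)]
204 [(-15.3, -36.1, -7.8), (-7.8, -36.4, -8.9), (7.0, -36.2, -7.9), (14.4, -36.2, -8.3)]
210 [(-15.3, -34.0, -8.5), (-7.9, -34.1, -8.8), (7.0, -34.1, -8.9), (14.4, -34.2, -9.3)]
216 [(-15.4, -31.8, -8.8), (-7.9, -31.9, -9.3), (7.1, -31.7, -8.6), (14.5, -31.7, -8.5)]
222 [(-15.5, -29.3, -8.3), (-7.9, -29.3, -8.6), (7.1, -29.1, -7.7), (14.7, -29.2, -8.0)]
228 [(-16.5, -24.2, -0.2), (-8.4, -24.1, -0.1), (7.7, -23.9, 0.6), (15.6, -24.2, -0.4)]
234 [(-16.4, -22.0, -1.2), (-8.5, -21.6, -0.2), (7.6, -21.9, -1.1), (15.7, -21.5, -0.0)]
```

View pics/w12.png

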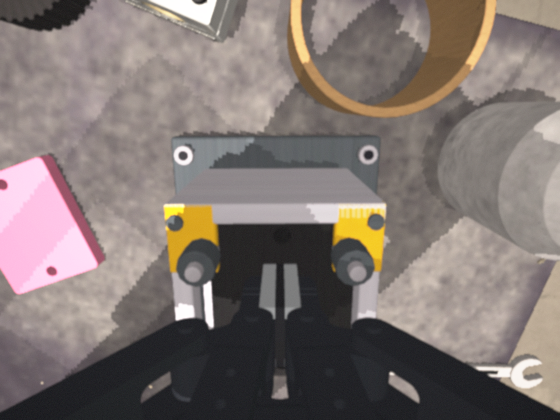

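>>> jog_arm:
  rows:
    - [0,-0.7,0,0,0,0]
    - [0,-0.7,0,0,0,0]
    - [0,0,0,0,0,0]

```text
time: 17.13
tcp_pos: [0.5227, -0.2288, 0.0903]
tool_rot: [-3.142, -0.006, -1.343]
wrist_force: [-18.5, -5.1, 34.1]
grip_width: -0.0
```

>>> jog_arm:
  rows:
    - [0,-0.7,0,0,0,0]
    - [0,-0.7,0,0,0,0]
    - [0,0,0,0,0,0]

```text
time: 17.38
tcp_pos: [0.5228, -0.2288, 0.0902]
tool_rot: [3.139, -0.005, -1.344]
wrist_force: [-26.0, -4.3, 38.9]
grip_width: 0.002
```

It is at the stop: the TCP held still while the force rose. I'll relieve the sideways load and lift.

>>> jog_arm:
  rows:
    - [0,0.7,0,0,0,0]
    - [0,0.7,0,0,0,0]
    - [0,0.4,0,0,0,0]
    - [0,0,-1,0,0,0]
    - [0,0,-1,0,0,0]
    - [0,0,-1,0,0,0]
    - [0,0,-1,0,0,0]
    - [0,0,-1,0,0,0]
    - [0,0,-1.5,0,0,0]
    - [0,0,-2,0,0,0]
    - [0,0,-3,0,0,0]
    - [0,0,-5,0,0,0]
    - [0,0,-10,0,0,0]
    - [0,0,-20,0,0,0]
    - [0,0,-25,0,0,0]
    - [0,0,-20,0,0,0]
    - [0,0,-10,0,0,0]
    - [0,0,0,0,0,0]

```text
time: 18.88
tcp_pos: [0.5236, -0.2264, 0.1907]
tool_rot: [-3.137, -0.004, -1.342]
wrist_force: [1.2, -0.2, 0.2]
grip_width: -0.001
```

Run:
```python
from h import *
s=ctrl.read_state();print(s['tcp_pos'],s['tool_rot'],s['wrist_force'],s['time'])
c=ctrl.capture('wrist');save('w13',c['img']);P=cloud(c,campose(c,s))*1000
c2=ctrl.capture('scene');save('s13',cv2.resize(c2['img'][110:240,250:420],None,fx=4,fy=4,interpolation=2))
Pt=cloud(c,np.array(c['hand_eye']))*1000
for r in range(150,330,8): print(r,[tuple(np.round(Pt[r,u]).astype(int).tolist())+(round(float(P[r,u,2]),1),) for u in (255,280,305)])
```

```text
[ 0.52360582 -0.22639468  0.19067908] [-3.13734914 -0.00366392 -1.34249318] [ 1.1507731  -0.21887152  0.15194891] 18.8833
150 [(-21, -35, 174, 17.2), (0, -35, 175, 16.2), (21, -35, 174, 16.7)]
158 [(-18, -35, 128, 62.7), (0, -34, 129, 62.2), (18, -35, 128, 63.2)]
166 [(-16, -34, 93, 98.1), (0, -34, 94, 97.2), (15, -34, 92, 99.0)]
174 [(-16, -30, 91, 99.6), (0, -29, 92, 98.9), (15, -29, 92, 98.7)]
182 [(-17, -23, 97, 93.3), (0, -23, 96, 94.9), (16, -23, 96, 94.4)]
190 [(-17, -18, 97, 93.5), (0, -16, 106, 85.2), (16, -18, 99, 92.2)]
198 [(-17, -13, 97, 94.0), (0, -13, 95, 95.5), (16, -13, 96, 95.0)]
206 [(-17, -7, 96, 94.5), (0, -7, 96, 94.5), (16, -7, 96, 94.3)]
214 [(-17, -2, 97, 94.0), (0, -1, 98, 92.9), (16, -2, 96, 95.0)]
222 [(-17, 4, 96, 94.6), (0, 4, 96, 94.2), (17, 4, 98, 92.7)]
230 [(-17, 10, 97, 93.8), (0, 10, 97, 93.5), (16, 9, 96, 94.9)]
238 [(-17, 15, 96, 94.3), (0, 15, 95, 95.7), (17, 16, 98, 93.1)]
246 [(-17, 21, 97, 93.4), (0, 21, 96, 94.1), (17, 21, 96, 94.5)]
254 [(-17, 27, 96, 94.5), (0, 27, 96, 94.3), (17, 27, 96, 94.9)]
262 [(-18, 33, 96, 94.3), (0, 33, 96, 94.2), (17, 32, 96, 95.1)]
270 [(-18, 39, 96, 94.2), (0, -10, -10, 201.0), (17, 39, 96, 94.6)]
278 [(-10, -6, -9, 199.3), (0, -11, -18, 208.8), (9, -6, -9, 199.6)]
286 [(-10, -6, -15, 206.2), (0, -11, -24, 214.7), (9, -7, -16, 207.0)]
294 [(-9, -6, -22, 212.5), (0, -11, -30, 220.6), (9, -6, -21, 211.9)]
302 [(-9, -6, -27, 217.9), (0, -10, -35, 225.3), (8, -7, -28, 218.8)]
310 [(-8, -13, -44, 234.5), (0, -10, -39, 229.4), (7, -13, -44, 234.5)]
318 [(-8, -13, -48, 238.6), (0, -7, -39, 229.2), (7, -13, -49, 239.4)]
326 [(-7, -12, -51, 241.7), (0, -3, -37, 227.8), (7, -12, -51, 241.7)]
```

View pics/w13.png

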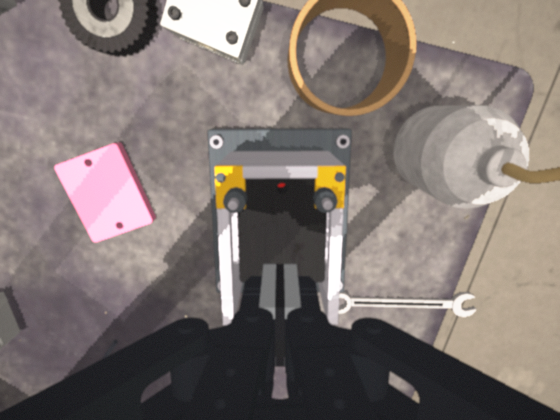

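View pics/s13.png

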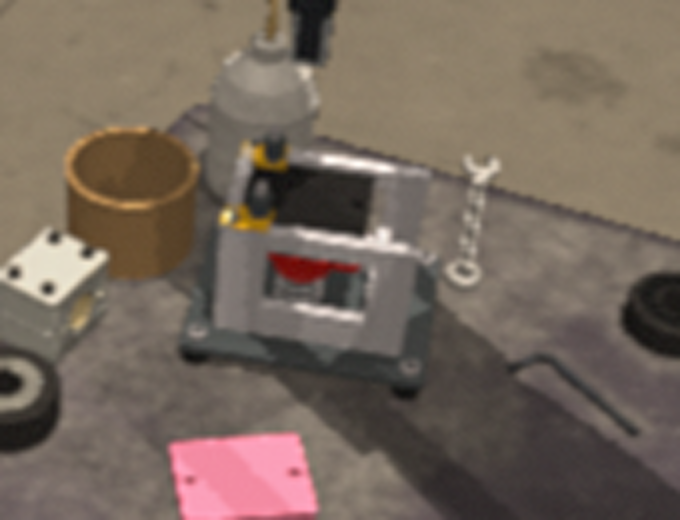

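>>> jog_arm:
  rows:
    - [0,15,-10,0,0,0]
    - [0,25,-10,0,0,0]
    - [0,25,-5,0,0,0]
    - [0,15,0,0,0,0]
    - [0,0,0,0,0,0]
    - [0,0,0,0,0,0]

```text
time: 19.48
tcp_pos: [0.443, -0.2434, 0.2103]
tool_rot: [3.14, 0.002, -1.344]
wrist_force: [0.6, -1.1, 0.6]
grip_width: -0.001
```

Run:
```python
from h import *
s=ctrl.read_state();c=ctrl.capture('wrist');save('w14',cv2.resize(c['img'][120:340,170:390],None,fx=2.7,fy=2.7,interpolation=2));P=cloud(c,campose(c,s))*1000
a=np.deg2rad(13.06);o=np.array([512.3,-228.9]);d=P[...,:2]-o
fx=d[...,0]*np.cos(a)+d[...,1]*np.sin(a);fy=-d[...,0]*np.sin(a)+d[...,1]*np.cos(a);z=P[...,2]
k=c['depth']>0
m=k&(abs(z-94.3)<2.5)&(abs(fy)<20)&(fx>-60)&(fx<36)
q=np.c_[fx[m],fy[m],z[m]];print('plate x range',np.percentile(q[:,0],[.5,99.5]),np.median(q[:,2]))
A=np.c_[q[:,:2],np.ones(len(q))];print('tilt',np.linalg.lstsq(A,q[:,2],rcond=None)[0])
for y0 in (-20,-10,0,10,20):
    mm=k&(abs(z-94.3)<2.5)&(abs(fy-y0)<2)&(fx>-60);print(y0,fx[mm].min())
m=k&(abs(fx-44)<2)&(abs(fy)<15);print('rear top z',np.median(z[m]), 'outer x',fx[k&(z>92)&(abs(fy)<15)].max())
m=k&(z<25)&(z>5)&(abs(fx)<120)&(abs(fy)<55);print('base z',np.median(z[m]))
m=k&(abs(fy)<20)&(fx<-32)&(fx>-50)&(z>60)&(z<94);print('front region z hist',np.histogram(z[m],bins=[60,66,72,78,84,90,94]))
c=ctrl.capture('top');im=c['img'];save('t14',cv2.resize(im[150:270,200:410],None,fx=3.6,fy=3.6,interpolation=2))
```

```text
plate x range [-36.17203968  35.61130975] 94.11100451191395
tilt [-3.26431210e-04  7.33560166e-05  9.41186266e+01]
-20 -36.380211440698446
-10 -36.36539097453575
0 -36.25308887947669
10 -36.292004447293714
20 -36.22056782072485
rear top z 99.07786043755559 outer x 46.643588129098
base z 17.06634784360203
front region z hist (array([  0,   1,   4,   5,   5, 173]), array([60, 66, 72, 78, 84, 90, 94]))
```

View pics/w14.png

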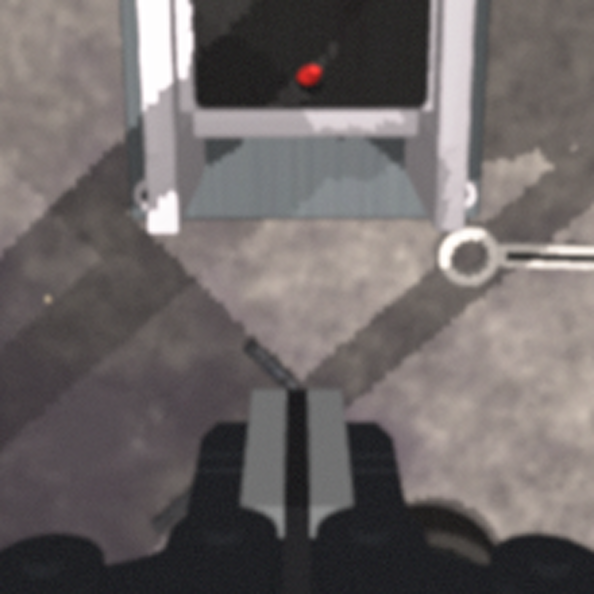

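View pics/t14.png

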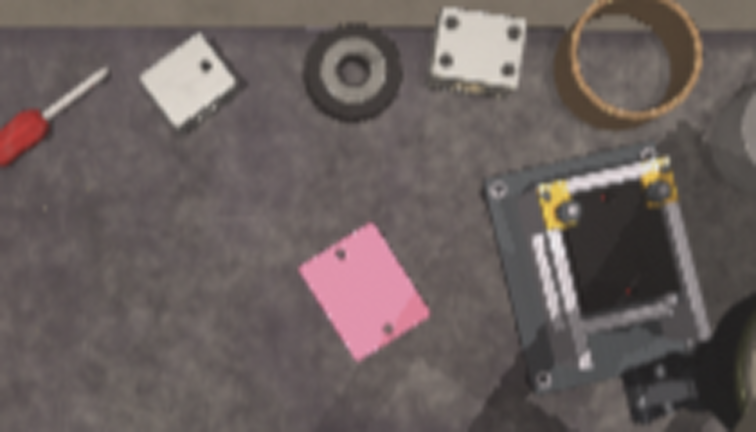

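```bash
python3 -c "
from h import *
print(ctrl.close_job(), ctrl.read_state()['time'])"
```

```text
the job is handed in; nothing more can be done
the job is handed in; nothing more can be done
```

The new plate is loaded in the feeder on top of the lower one, and the job was handed in at about 19.6 s. No verdict was reported.

**What I did:** I gripped the black plate across its 60 mm width and set it at the load point. Then I released it, shut the fingers, and pressed it down 14 mm to the spring's end. I dragged it under the lips and past the catches to the rear wall, with about 25–30 N of downward force. At the rear wall the wrist force reached about 47 N in total. I then lifted the arm clear.

**Last checks:**
- **Position:** the plate's front edge is at feeder x ≈ −36.3 mm, so its centre is at about +1.2 mm. The edge is square across the channel to within about 0.2 mm.
- **Height and flatness:** its top is at about 94 mm, about feeder z 85 with the base height taken from the wrist camera. Its tilt is below 0.001 rad.
- **Lower plate:** I could not measure it directly. The red follower shows through the holes of both plates, so they line up.
- **Bystanders:** the block, pulley and screwdriver look unmoved in the top view. The gripper is clear of everything.

**Disagreement:** the top and wrist cameras differed by about 2 mm along x and 1–2 mm in height. I relied on the wrist camera and on contact forces.

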